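Fit the missing label holder and hold it home

TASK

One of the two bays of the blue stock tray has no label holder at its front yet. Pick up the loose label holder with the orange stripe, slide its steel tongue under the yellow lip of that bay and push it fully home against the spring, until its white panel sits flush against the lip, square to it. Finish while still holding it pressed home there (the spring would push it out again), and leave the fitted label holder and the things lying about undisturbed.

Things in the scene. Friction and masses are not known exactly. Their poses are not given: they have to be found in the camera images.
- holder: loose label holder, L-shaped, 0.12 kg, standing on the table: white panel 8 mm thick (x -8 to 0), 70 wide (y), 62 high, with card and orange stripe on its -x face; steel tongue 6 thick, 44 wide, from the panel's foot to x = +36, corners rounded 8 mm. Origin: bottom middle of the panel's rear (+x) face; z up. Grip over the panel's thickness, fingertips 20 mm or more above its foot to clear the lip
- tray: blue two-bay stock tray fixed on the table, 250 mm wide (y), x -26 to 125. Origin: on the table under the middle of the yellow lip's front edge; x into the tray, y along the lip, z up. Ledge in front of the lip (x -26 to 0) 14 mm above the table; lip over x 0 to 46, underside 24, top 30 mm above the table. Bay walls behind reach 40 mm, parts in the bays 91 mm, 70 mm or more behind the lip's edge
- bay0_mouth (a point): middle of the slot mouth of the bay on the tray's +y side: on the ledge surface, in the plane of the lip's front edge, axes as the tray's. The slot under the lip is 50 mm wide (y), 10 mm high, open to the front. The holder is fully home when its origin is here with its x axis along this x axis
- bay1_mouth (a point): the same for the bay on the tray's -y side
- spring0 (a joint): spring plunger in the slot of bay 0, m: 0 out, up to 0.012; grows as it is pushed in along the tray's +x. The tongue's end meets it 26 mm past the lip's front edge, that is 10 mm before home; the force then rises from about 3 N to about 10 N at home, where the panel meets the rigid lip
- spring1 (a joint): the same for bay 1
- fitted: the label holder that is already fitted (same shape, green stripe), together with the two grey tube offcuts standing in its bay; fixed. It is in either bay: the other bay is the free one. Origin: on the table under the middle of that bay, 86 mm behind the lip's front edge; axes as the tray's
- fitted_label (a point): bottom middle of the rear face of the fitted label holder's panel; coincides with the mouth of the bay that is taken
- frame_plate: bystander: dark flat steel frame end plate, 54 x 85 x 6 mm, lying loose
- pliers: bystander: pliers with red grips, 59 x 191 x 12 mm, lying loose
- carton: bystander: small green carton, 56 x 85 x 30 mm, loose
Things that resemble listed ones, but are neither listed nor needed, are in the scene too. What is shaped like the holder but purple is not meant.

How it is judged (in metres and radians):
On the way, in this order (a step that is already met when the one before it is completed fails the run):
1. the loose label holder is lifted off the table (height (world z) of holder above 0.012 m), for 0.1 s.
2. its tongue is at least 10 mm under the lip of the free bay (((x of holder in the frame of bay0_mouth between -0.026 and 0.004 m and y of holder in the frame of bay0_mouth between -0.008 and 0.008 m and z of holder in the frame of bay0_mouth below 0.008 m) or (x of holder in the frame of bay1_mouth between -0.026 and 0.004 m and y of holder in the frame of bay1_mouth between -0.008 and 0.008 m and z of holder in the frame of bay1_mouth below 0.008 m))), for 0.05 s.
At the end, for the whole second after the job is handed in: tongue in the free slot: panel within 3 mm of the lip edge, 6 mm of the slot middle, under 6 mm above the ledge, square and upright within 0.09 rad; plunger in by over 5 mm; at rest; over 3 N between holder and tray, and between fingers and holder (((x of holder in the frame of bay0_mouth above -0.003 m and y of holder in the frame of bay0_mouth between -0.006 and 0.006 m and z of holder in the frame of bay0_mouth below 0.006 m and value of joint spring0 above 0.005 m) or (x of holder in the frame of bay1_mouth above -0.003 m and y of holder in the frame of bay1_mouth between -0.006 and 0.006 m and z of holder in the frame of bay1_mouth below 0.006 m and value of joint spring1 above 0.005 m)) and angle between the x axis of holder and the x axis of tray, either way round below 0.09 rad and angle between holder's own z axis and vertical below 0.09 rad and contact force between holder and tray above 3 N and contact force between the fingers and holder above 3 N and linear speed of holder below 0.02 m/s); the arm keeps its last pose, push and grip.
It fails at once if a bystander (frame plate, pliers, carton) is moved more than 30 mm (distance of any of frame_plate, pliers, carton from where it was at the start of the episode above 0.03 m).
It fails at once if the fitted label holder or the parts in its bay are struck or pushed with more than 8 N (contact force between fitted and anything else above 8 N).
It also fails if it takes over 35 s, if anything falls off the work surface, if the arm or the gripper's body presses on something with over 40 N, if the wrist force passes 120 N, or if a joint passes its speed limit or range.

ROBOT

A 6-joint arm with a two-finger parallel gripper is mounted at the origin on a cart in front of the work surface, level with it; the furniture and walls round the work are solid. World frame = base frame: x ahead of the robot, y to its left, z up, the work surface at z = 0. Lengths are in mm, angles in rad, forces in N, time in s.
With the tool pointing down it reaches from about 350 to 875 mm from the base axis. Payload 4.2 kg.
Tool frame: the origin (TCP) lies at the very end of the fingers, on their centre line; the grasp point (between the pads) lies 19 mm behind it (pinch_z is the distance from the TCP to the grasp point, in mm); z points along the fingers, y is the line along which they close (so a half turn about z gives the same grasp; the last joint's range is limited). The gripper opens to 85 mm and grips with 20 to 120 N. Pads are 22 mm wide; open, the fingers measure 114 mm over their backs; the gripper's body (76 mm by 85 mm) begins 54 mm behind the grasp point. The pads swing forward as they close: fully open they stand 13 mm farther back than shut.
Start: joints at [-1.046, 0.385, 0.008, 0, -1.194, -0.259], TCP at [164.192, -603.026, 231.312] pointing down, gripper open.
Joint ranges: [-3.14, 3.14], [-1.21, 2.06], [-1.07, 1.41], [-3.16, 2.05], [-2.99, -0.16], [-3.1, 3.1]. Speed limits (rad/s): [2.79, 2.79, 3.14, 3.14, 3.14, 3.14].

INTERFACE

Orientations are given as a unit quaternion [x, y, z, w].
In Python, from bench import * gives the robot as it stands.
- The arm moves only by the tool arm_command, never from a script. Its argument "steps" is one flat list of numbers, 4 for each row, row after row: the shift along the tool's x, y, z in m, then the turn about the tool's z in rad. In form: [tx, ty, tz, roll, tx, ty, tz, roll, ...]. A call has 1 to 20 rows; each row shifts and turns the commanded pose from where the row before left it, along the tool's axes as they then stand; what a row does not reach is not made up. A row lasts 1/8 s, in which the tool goes at most 62.5 mm and 10.7 degrees, less where a joint would pass 70% of its speed; a pose out of reach is approached as far as the arm can. A call with a gripper value outside its range is refused whole. "grip" is the finger opening in m, from 0 to 0.0854, set as the call begins (left out, the last holds). The fingers move at their own pace and stop on an object; the grip force is fixed at half the most. Time passes only in rows, so rows that do not move let the fingers close. It gives the time, the measured TCP pose, the force, the opening and the grip force at its end, in the units of the state.
- read_state(): the state, without advancing time (a new reading comes with each control period).
- get_image(name): name is "scene" or "top" or "wrist"; returns the picture (384x512x3 uint8, red, green, blue); there is no depth.
- get_calibration(name): a dict with "camera_matrix" (3x3 intrinsics, pixels), "cam_to_world" (4x4, takes a point from camera to world coordinates). Camera axes: x right, y down, z forward; pixel columns grow to the right and rows downward; lengths in mm; the calibration is good to about 2 mm. A picture is of the moment at which its call begins: read the wrist's pose just before it. get_calibration takes no time and is no camera call; for the wrist camera it gives the pose at the moment of the call.
- job_done(): hands the job in; it is judged then, once.
The state is a dict: "clock": time; "joints": joint angles; "joint_vel": joint speeds; "joint_efforts": joint torques, N m; "position": TCP position; "ee_rot": TCP orientation; "contact_force": force on the tool from outside, world axes, zero at the start; "wrist_torque": the same for the moment, N m; "gripper_width": finger opening in mm; "grasp_force": force on a finger pad.
Only numpy, scipy, OpenCV 4.12 (cv2) and the standard library are available. Lean on these libraries where they do the work, as an engineer would, in place of code of your own. Each camera call takes 0.05 s, during which the arm holds its last target. There are 200 camera calls.

## Working session

There is one attempt and no reset: what is moved stays moved. The work goes in short steps, Python scripts to look and compute and a tool call to move; the robot and the scene stay as the last step left them, time stands still between calls to the robot, and variables do not carry over. Pictures are saved under pics/ and viewed, at most 10 in all, crops included, and the job is handed in when it is done.

Besides the shell and the picture viewer there is one more tool, called after "Request:" as name(argument=value, ...), one argument or row to a line, values as JSON. arm_command: Moves the arm, as the interface text tells. Its arguments: {"type":"object","properties":{"steps":{"type":"array","items":{"type":"number"}},"grip":{"type":"number"}},"required":["steps"]}

```bash
mkdir -p pics; python3 - <<'E'
from bench import *
import cv2,numpy as np
print(read_state())
for n in ["scene","top"]:
    im=get_image(n); c=get_calibration(n)
    print(n,np.round(c["camera_matrix"],1).tolist(),np.round(c["cam_to_world"],3).tolist())
    cv2.imwrite(f"pics/{n}0.png",cv2.cvtColor(im,cv2.COLOR_RGB2BGR))
E
```

```text
{'clock': 0.0, 'joints': array([-1.04640246e+00,  3.85557093e-01,  6.63917085e-03, -5.31499391e-04,
       -1.19399673e+00, -2.58630430e-01]), 'joint_vel': array([-1.52213740e-03,  2.11079982e-04, -8.86104712e-05,  1.49739613e-03,
       -7.99444709e-04, -4.33872607e-04]), 'joint_efforts': array([-9.57484008e-04, -3.92290521e+01,  1.88405210e+01,  4.18633237e+00,
       -4.65627600e-03, -2.01936942e-06]), 'position': array([ 164.04704306, -602.48347764,  230.22165883]), 'ee_rot': array([-1.32393745e-01,  9.91196607e-01,  1.07326990e-03, -1.75848456e-04]), 'contact_force': array([-0.60231317, -0.4110307 ,  0.52352315]), 'wrist_torque': array([ 0.03797741, -0.00400585,  0.05126583]), 'grasp_force': 0.0, 'gripper_width': 85.42216800920701}
scene [[482.6, 0.0, 252.1], [0.0, 482.6, 192.6], [0.0, 0.0, 1.0]] [[-0.846, -0.324, 0.423, -255.163], [-0.533, 0.524, -0.664, 1072.824], [-0.007, -0.787, -0.616, 1129.723], [0.0, 0.0, 0.0, 1.0]]
top [[479.3, 0.0, 256.5], [0.0, 479.3, 187.3], [0.0, 0.0, 1.0]] [[-0.03, -0.988, 0.149, 296.124], [-0.999, 0.032, 0.011, -67.037], [-0.015, -0.149, -0.989, 1426.286], [0.0, 0.0, 0.0, 1.0]]
```

View pics/scene0.png

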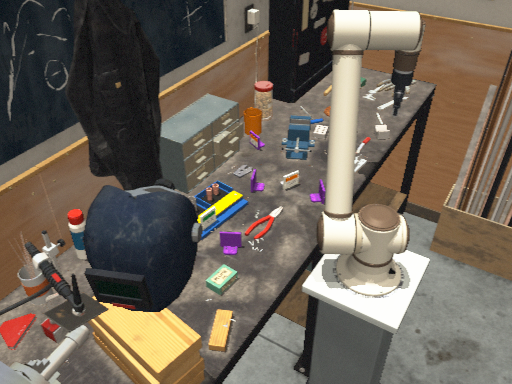

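View pics/top0.png

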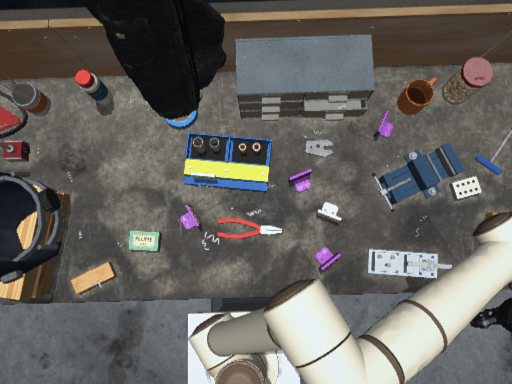

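The scene view shows a white holder at (291,181). The purple look-alikes are at (257,180), (318,190), (231,242) and (257,140). In the top view the white one is at (329,211) and the tray at (228,162), with the fitted label apparently at the left (+y) bay, at (205,181). The white holder with the orange stripe fits the description. I'll confirm this in an enlarged crop.

```bash
python3 - <<'E'
import cv2,numpy as np
s=cv2.imread("pics/scene0.png");t=cv2.imread("pics/top0.png")
a=cv2.resize(s[160:250,190:310],(480,360),interpolation=cv2.INTER_CUBIC)[:, :]
b=cv2.resize(t[130:200,178:278],(400,280),interpolation=cv2.INTER_CUBIC)
c=cv2.resize(t[196:226,310:350],(320,240),interpolation=cv2.INTER_CUBIC)
o=np.zeros((600,800,3),np.uint8)
o[:360,:480]=a;o[:240,480:]=c;o[:280,:0]=0
b=cv2.resize(t[132:192,180:276],(384,240),interpolation=cv2.INTER_CUBIC);o[360:,:384]=b
cv2.imwrite("pics/crop.png",o)
E
```

```text
(no output)
```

View pics/crop.png

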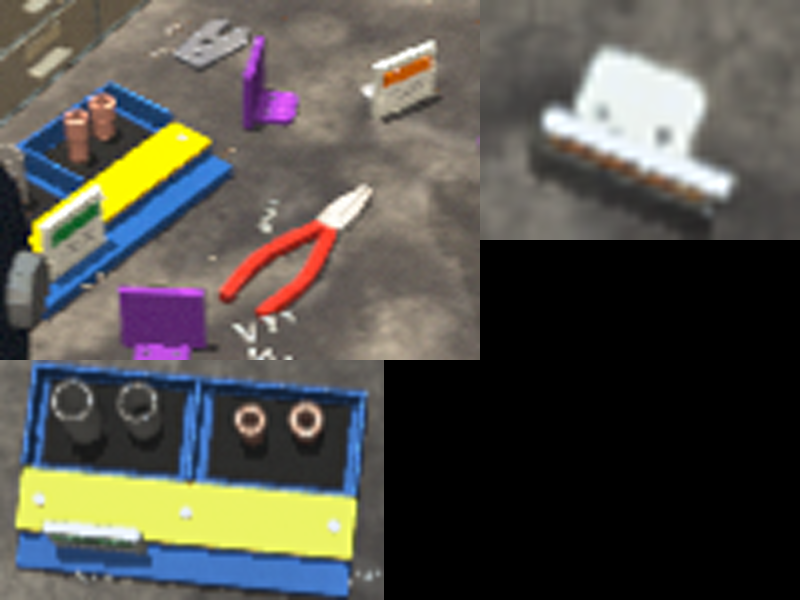

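The crops confirm it: the white holder carries the orange stripe and a pale tongue pointing up-image (+x). The free bay is the right one in the top view (-y, bay1), because the fitted green label sits on the +y side.

```bash
cat > h.py <<'E'
from bench import *
import cv2,numpy as np
def ray(px,cal,z):
    px=np.atleast_2d(px).astype(float);K=np.array(cal["camera_matrix"]);T=np.array(cal["cam_to_world"])
    d=np.c_[px,np.ones(len(px))]@np.linalg.inv(K).T@T[:3,:3].T
    o=T[:3,3];return o+d*((z-o[2])/d[:,2:])
def biggest(m):
    n,l,s,c=cv2.connectedComponentsWithStats(m.astype(np.uint8));i=1+np.argmax(s[1:,4]);return l==i
def pix(m): r,c=np.nonzero(m);return np.c_[c,r]
def rect(P):
    (c,s,a)=cv2.minAreaRect(P[:,:2].astype(np.float32));return np.round(c,1),np.round(s,1),round(a,2)
E
python3 - <<'E'
from h import *
im=cv2.imread("pics/top0.png");cal=get_calibration("top")
h=cv2.cvtColor(im,cv2.COLOR_BGR2HSV);H,S,V=[h[...,i].astype(int) for i in range(3)]
y=biggest((abs(H-30)<6)&(S>90)&(V>120))
print("lip",y.sum(),rect(ray(pix(y),cal,30)))
w=(S<60)&(V>150);sub=np.zeros_like(w);sub[198:226,312:348]=1
m=biggest(w&sub);P=pix(m);print("holder px",m.sum(),P.min(0),P.max(0))
print("z62",rect(ray(P,cal,62)),"z0",rect(ray(P,cal,3)))
sub[:]=0;sub[170:192,185:222]=1
f=biggest((S<70)&(V>140)&sub);print("fitted",f.sum(),rect(ray(pix(f),cal,76)))
# holder in scene, panel pixels
im=cv2.imread("pics/scene0.png");cs=get_calibration("scene")
E
```

```text
lip 1180 (array([562.3,  36.8]), array([250.7,  47.4]), 82.76)
holder px 229 [318 202] [341 220]
z62 (array([ 429.3, -262.9]), array([68.7, 39. ]), 65.33) z0 (array([ 435. , -271.3]), array([71.6, 40.7]), 65.33)
fitted 74 (array([542.9, 101.2]), array([67.2,  9.5]), 81.36)
```

```bash
cat >> h.py <<'E'
from scipy.spatial.transform import Rotation as R
def go(target,yaw_y=None):
    "shift in tool axes (m) from the measured pose, and roll to put tool y along world angle yaw_y (deg, mod 180)"
    s=read_state();M=R.from_quat(s["ee_rot"]).as_matrix()
    d=M.T@(np.array(target)-s["position"])/1000
    ya=np.degrees(np.arctan2(M[1,1],M[0,1]));out=[np.round(d,4).tolist(),"yaw_y",round(ya,2)]
    if yaw_y is not None:
        r=(ya-yaw_y+90)%180-90;out+=["roll",round(np.radians(r),4)]
    print(*out,"tilt",np.round(M[:,2],3),"j",np.round(s["joints"],2))
E
python3 - <<'E'
from h import *
cal=get_calibration("top")
P=ray([[318.1,211],[341.9,219.1]],cal,62);print(P.round(1),P.mean(0).round(1),np.degrees(np.arctan2(*(P[0]-P[1])[1::-1])), np.linalg.norm(P[0]-P[1]))
s=read_state();M=R.from_quat(s["ee_rot"]).as_matrix();T=np.array(get_calibration("wrist")["cam_to_world"])
print("cam in tool",(M.T@(T[:3,3]-s["position"])).round(1),(M.T@T[:3,:3]).round(3).tolist(),get_calibration("wrist")["camera_matrix"][0][0])
go([425,-260,230],155.3)
E
```

```text
[[ 427.8 -225.9   62. ]
 [ 402.6 -292.3   62. ]] [ 415.2 -259.1   62. ] 69.20348161134663 70.99083098195726
cam in tool [  70.4   -0.2 -142. ] [[0.001, -0.961, -0.275], [1.0, 0.0, 0.002], [-0.002, -0.275, 0.961]] 284.63412046326243
[-0.3417, 0.262, 0.0008] yaw_y 105.22 roll -0.8741 tilt [-0.001  0.002 -1.   ] j [-1.05  0.39  0.01 -0.   -1.19 -0.26]
```

Request:
arm_command(
  steps=[-0.017,0.013,0,0,-0.034,0.026,0,0,-0.034,0.026,0,0,-0.034,0.026,0,0,-0.034,0.026,0,0,-0.034,0.026,0,0,-0.034,0.026,0,0,-0.034,0.026,0,0,-0.034,0.026,0,0,-0.034,0.026,0,0,-0.017,0.013,0,-0.1,0,0,0.01,-0.15,0,0,0.01,-0.15,0,0,0.01,-0.15,0,0,0.01,-0.15,0,0,0.01,-0.15,0,0,0,-0.05,0,0,0,0],
  grip=0.05,
)

```text
clock: 2.35
position: [423.7, -262.1, 181.2]
ee_rot: [-0.55, 0.835, 0.0, -0.0]
contact_force: [-0.1, 0.4, 0.1]
gripper_width: 50.0
grasp_force: 0.0
```

```bash
python3 - <<'E'
from h import *
go([415,-259,180],159.2)
im=get_image("wrist");cv2.imwrite("pics/w1.png",im[...,::-1])
T=get_calibration("wrist");print(np.array(T["cam_to_world"]).round(1).tolist())
E
```

```text
[0.0006, 0.0092, 0.0012] yaw_y 156.79 roll -0.042 tilt [-0.  0. -1.] j [-0.23  0.22 -0.37 -0.   -0.98 -0.18]
[[-0.9, 0.4, 0.1, 395.8], [0.4, 0.9, 0.3, -326.9], [0.0, 0.3, -1.0, 323.3], [0.0, 0.0, 0.0, 1.0]]
```

View pics/w1.png

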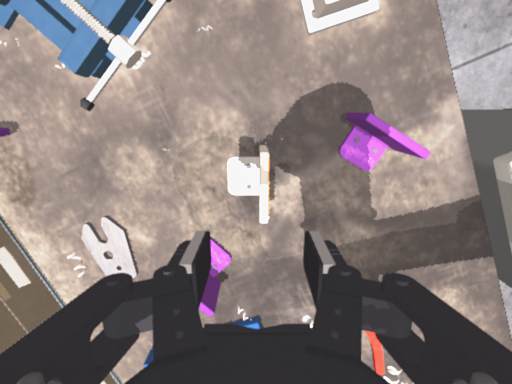

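The wrist view shows the holder with its panel top edge running from about (265,148) to (264,222) and its tongue to the left. The nearest purple part is at (212,275).

```bash
python3 - <<'E'
from h import *
im=cv2.imread("pics/w1.png");cal=get_calibration("wrist")
h=cv2.cvtColor(im,cv2.COLOR_BGR2HSV);H,S,V=[h[...,i].astype(int) for i in range(3)]
sub=np.zeros(S.shape,bool);sub[135:235,215:285]=1
m=biggest((V>165)&(S<80)&sub);P=pix(m);print(m.sum(),P.min(0),P.max(0))
for r in range(144,228,6):
    c=P[P[:,1]==r][:,0];print(r,c.min() if len(c) else None,c.max() if len(c) else None,end="; ")
p=biggest((abs(H-147)<12)&(S>120)&(np.indices(S.shape)[1]<280)&(np.indices(S.shape)[0]>220));q=pix(p)
print("\npurple z60",ray([q[:,0].max(),q[:,1].mean()],cal,60).round(),"z0",ray([[q[:,0].max(),q[:,1].min()],q.mean(0)],cal,3).round().tolist())
t=P[(P[:,0]<255)];print("tongue rect z6",rect(ray(t,cal,6)))
E
```

```text
4280 [215 135] [284 234]
144 215 237; 150 215 267; 156 215 269; 162 215 268; 168 215 268; 174 215 267; 180 215 284; 186 215 284; 192 216 284; 198 215 284; 204 215 284; 210 215 284; 216 215 284; 222 215 279; 
purple z60 [[ 490. -179.   60.]] z0 [[485.0, -202.0, 3.0], [531.0, -155.0, 3.0]]
tongue rect z6 (array([ 453.3, -259.9]), array([117.9,  47.2]), 66.64)
```

```bash
python3 - <<'E'
from h import *
im=cv2.imread("pics/w1.png");cal=get_calibration("wrist")
h=cv2.cvtColor(im,cv2.COLOR_BGR2HSV);H,S,V=[h[...,i].astype(int) for i in range(3)]
print(V[185,220:280].tolist());print(V[160:162,255:275].tolist());print(V[140:230,264].tolist());print(S[185,255:275].tolist())
sub=np.zeros(S.shape,bool);sub[135:235,215:285]=1
m=biggest((V>190)&(S<110)&sub);P=pix(m);print(m.sum(),P.min(0),P.max(0))
for r in range(144,228,6):
    c=P[P[:,1]==r][:,0];print(r,c.min() if len(c) else None,c.max() if len(c) else None,end="; ")
t=P[(P[:,0]<255)];print("tongue rect z6",rect(ray(t,cal,6)))
E
```

```text
[181, 173, 169, 176, 183, 180, 171, 222, 252, 248, 247, 247, 247, 247, 247, 247, 247, 247, 247, 247, 247, 247, 247, 247, 247, 248, 249, 231, 203, 200, 226, 249, 248, 247, 247, 247, 247, 247, 248, 246, 248, 249, 248, 248, 248, 249, 250, 254, 248, 180, 114, 114, 117, 121, 161, 181, 190, 193, 191, 195]
[[187, 184, 185, 185, 175, 242, 249, 247, 247, 247, 247, 247, 248, 250, 244, 123, 98, 100, 100, 99], [187, 184, 184, 185, 174, 242, 249, 247, 247, 247, 247, 247, 248, 250, 246, 126, 100, 103, 102, 103]]
[87, 86, 93, 93, 105, 152, 179, 180, 179, 179, 177, 184, 238, 248, 247, 247, 247, 247, 247, 247, 247, 247, 247, 247, 247, 247, 247, 247, 247, 247, 245, 236, 236, 236, 236, 236, 235, 236, 235, 235, 236, 235, 235, 237, 247, 248, 248, 247, 247, 247, 247, 247, 247, 247, 247, 247, 247, 247, 247, 247, 247, 247, 247, 247, 247, 247, 247, 247, 247, 247, 247, 247, 247, 247, 247, 247, 247, 247, 247, 247, 247, 248, 251, 241, 169, 160, 162, 165, 168, 170]
[0, 0, 0, 0, 7, 2, 1, 0, 0, 0, 1, 2, 5, 86, 136, 40, 27, 33, 36, 38]
2325 [218 150] [284 223]
144 None None; 150 228 229; 156 224 268; 162 224 268; 168 220 268; 174 222 268; 180 227 267; 186 227 284; 192 229 284; 198 259 284; 204 259 284; 210 259 284; 216 259 284; 222 259 267; tongue rect z6 (array([ 443.5, -273.6]), array([52.2, 40.2]), 66.78)
```

```bash
python3 - <<'E'
from h import *
im=cv2.imread("pics/w1.png");cal=get_calibration("wrist")
h=cv2.cvtColor(im,cv2.COLOR_BGR2HSV);H,S,V=[h[...,i].astype(int) for i in range(3)]
sub=np.zeros(S.shape,bool);sub[135:235,215:285]=1
m=biggest((V>215)&(S<60)&sub);P=pix(m)
pan=P[((P[:,1]<158)|(P[:,1]>200))&(P[:,0]>250)]
t=P[P[:,0]<255]
print("top z62",rect(ray(pan,cal,62)), "tongue z6",rect(ray(t,cal,6)),t.min(0),t.max(0))
e=ray([[264,152],[263,224]],cal,62);print(e.round(1).tolist(),e.mean(0).round(1),np.linalg.norm(e[0]-e[1]))
rows=[(r,P[(P[:,1]==r)&(P[:,0]>250)][:,0].max()) for r in list(range(154,165))+list(range(205,222))]
a=np.array(rows)[:,::-1];L=ray(a,cal,62)[:,:2];v=cv2.fitLine(L.astype(np.float32),2,0,.01,.01).ravel();print("edge angle",np.degrees(np.arctan2(v[1],v[0])),v[2:])
E
```

```text
top z62 (array([ 417.1, -258.7]), array([69.9,  9.8]), 66.92) tongue z6 (array([ 440.6, -269.9]), array([47.7, 31.7]), 66.64) [226 154] [254 195]
[[403.7, -290.9, 62.0], [432.1, -225.9, 62.0]] [ 417.9 -258.4   62. ] 70.97728044839545
edge angle 67.562004 [ 415.6784  -254.02197]
```

Request:
arm_command(
  steps=[-0.0007,0.0073,0.02,0,0,0,0.03,0,0,0,0.03,0,0,0,0.03,0,0,0,0.02,0,0,0,0.015,0,0,0,0.011,0,0,0,0,0,0,0,0,0],
)

```text
clock: 3.52
position: [418.0, -259.4, 25.9]
ee_rot: [-0.55, 0.835, -0.0, 0.0]
contact_force: [-0.4, -0.2, -0.6]
gripper_width: 50.1
grasp_force: 0.0
```

Request:
arm_command(
  steps=[0,0,0,0,0,0,0,0,0,0,0,0,0,0,0,0,0,0,0,0,0,0,0,0],
  grip=0.0,
)

```text
clock: 4.28
position: [418.0, -259.5, 25.8]
ee_rot: [-0.551, 0.835, -0.0, 0.0]
contact_force: [-0.1, -0.4, 5.9]
gripper_width: 7.1
grasp_force: 59.1
```

Request:
arm_command(
  steps=[0,0,-0.005,0,0,0,-0.015,0,0,0,-0.03,0,0,0,-0.035,0,-0.0124,0.0021,0,0,-0.0248,0.0041,0,0,-0.0248,0.0041,0,0,-0.0248,0.0041,0,0,-0.0248,0.0041,0,0,-0.0248,0.0041,0,0,-0.0248,0.0041,0,0,-0.0248,0.0041,0,0,-0.0248,0.0041,0,0,-0.0248,0.0041,0,0,-0.0124,0.0021,0,-0.06,0,0,0,-0.08,0,0,0,-0.08,0,0,0,-0.059,0,0,0,0,0,0,0,0],
)

```text
clock: 6.78
position: [477.0, -15.3, 109.9]
ee_rot: [-0.661, 0.75, 0.0, -0.0]
contact_force: [0.1, 0.3, -0.2]
gripper_width: 7.6
grasp_force: 58.5
```

```bash
python3 - <<'E'
from h import *
go([478.1,-15,111],172.8)
s=read_state();print(s["position"],s["gripper_width"],s["grasp_force"])
im=get_image("wrist");cv2.imwrite("pics/w2.png",im[...,::-1])
im=get_image("top");cv2.imwrite("pics/t2.png",im[...,::-1])
E
```

```text
[-0.0005, -0.001, -0.0011] yaw_y 172.76 roll -0.0008 tilt [-0.001 -0.    -1.   ] j [ 0.31  0.27 -0.51 -0.   -0.79 -0.44]
[477.02261037 -15.33246163 109.90243413] 7.625431700306515 58.454713225364685
```

View pics/w2.png

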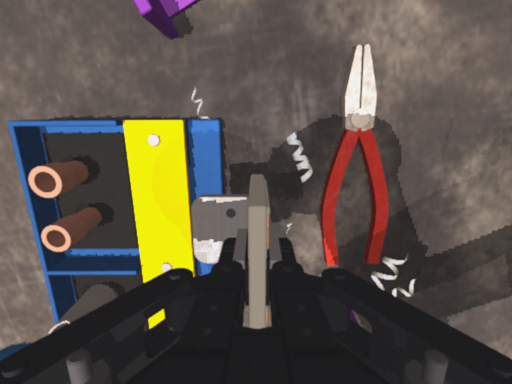

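The wrist view shows the holder gripped square, its tongue at about (190–245, 195–263) pointing to the lip, whose front edge is at col ~185–192 and whose -y end is at row ~120. I'll refine the slot and the tongue numerically.

```bash
python3 - <<'E'
from h import *
im=cv2.imread("pics/w2.png");cal=get_calibration("wrist")
h=cv2.cvtColor(im,cv2.COLOR_BGR2HSV);H,S,V=[h[...,i].astype(int) for i in range(3)]
y=biggest((abs(H-30)<8)&(S>120)&(V>90))
def line(pts,z):
    L=ray(pts,cal,z)[:,:2];v=cv2.fitLine(L.astype(np.float32),cv2.DIST_HUBER,0,.01,.01).ravel();return np.degrees(np.arctan2(v[1],v[0])),v[2:]
fr=np.array([(np.nonzero(y[r])[0].max()+.5,r) for r in range(128,188)])
af,pf=line(fr,30)
en=np.array([(c,np.nonzero(y[:,c])[0].min()-.5) for c in range(130,182)]);ae,pe=line(en,30)
bk=np.array([(np.nonzero(y[r])[0].min()-.5,r) for r in range(128,240)]);ab,pb=line(bk,30)
print("front",af,"end",ae,"back",ab)
yaw=np.radians((af+ab)/2%180-90);u=np.array([np.cos(yaw),np.sin(yaw)]);v=np.array([-u[1],u[0]])
print("lip depth",(pb-pf)@u)
E0=np.array([0,0.]);f=pf@u;e=pe@v;c=f*u+(e+125)*v;print("yaw",np.degrees(yaw),"lip front mid",c,"bay1 mouth(61.5)",c-61.5*v)
p=read_state()["position"][:2]
# tongue: bright/neutral region against blue/dark
for col in (196,205,212,225):print(col,[(r,int(V[r,col]),int(S[r,col])) for r in list(range(188,204,2))+list(range(252,270,2))])
print("row215",[(q,int(V[215,q]),int(S[215,q])) for q in range(184,250,3)])
print("end rows mid tongue plane y", [((ray([[205,a]],cal,90)[0,:2]-p)@v).round(1) for a in (194,196,198,260,262,264,266)])
E
```

```text
front 82.447876 end -6.812156 back 82.74931
lip depth 45.89516
yaw -7.4014053 lip front mid [540.39136  37.54001] bay1 mouth(61.5) [532.46893 -23.44757]
196 [(188, 175, 168), (190, 176, 168), (192, 175, 169), (194, 154, 166), (196, 153, 168), (198, 102, 60), (200, 116, 29), (202, 113, 25), (252, 220, 21), (254, 217, 25), (256, 207, 26), (258, 115, 9), (260, 62, 156), (262, 61, 159), (264, 61, 142), (266, 61, 138), (268, 57, 152)]
205 [(188, 174, 169), (190, 176, 168), (192, 175, 170), (194, 127, 106), (196, 123, 12), (198, 241, 3), (200, 239, 6), (202, 121, 25), (252, 222, 15), (254, 215, 25), (256, 216, 26), (258, 215, 26), (260, 215, 26), (262, 193, 17), (264, 193, 166), (266, 199, 169), (268, 197, 167)]
212 [(188, 176, 170), (190, 179, 170), (192, 177, 170), (194, 121, 99), (196, 111, 28), (198, 229, 20), (200, 186, 26), (202, 111, 23), (252, 235, 4), (254, 233, 3), (256, 234, 4), (258, 234, 4), (260, 242, 3), (262, 219, 8), (264, 174, 155), (266, 119, 159), (268, 58, 110)]
225 [(188, 60, 34), (190, 50, 31), (192, 50, 31), (194, 72, 25), (196, 113, 27), (198, 229, 19), (200, 228, 20), (202, 119, 26), (252, 31, 25), (254, 30, 9), (256, 29, 18), (258, 30, 17), (260, 31, 16), (262, 31, 25), (264, 33, 23), (266, 31, 16), (268, 39, 20)]
row215 [(184, 242, 244), (187, 243, 244), (190, 116, 185), (193, 113, 25), (196, 114, 25), (199, 114, 22), (202, 114, 25), (205, 114, 25), (208, 114, 25), (211, 114, 25), (214, 114, 25), (217, 115, 24), (220, 112, 23), (223, 113, 25), (226, 93, 22), (229, 59, 13), (232, 58, 13), (235, 97, 24), (238, 113, 25), (241, 117, 26), (244, 116, 26), (247, 111, 32)]
end rows mid tongue plane y [np.float64(-22.9), np.float64(-21.7), np.float64(-20.4), np.float64(20.8), np.float64(22.2), np.float64(23.6), np.float64(25.1)]
```

```bash
python3 - <<'E'
from h import *
cal=get_calibration("wrist");a=np.radians(-7.4);u=np.array([np.cos(a),np.sin(a)]);v=np.array([-u[1],u[0]])
c=np.array([540.39,37.54])
print("screws tray xy",[((q-c)@u,(q-c)@v) for q in ray([[153.5,140],[166,268]],cal,30)[:,:2]])
t=get_calibration("top");w=ray([[322/4+180-62,0]],t,30)
for X,Y in((38,498),(185,512),(333,525)):
    q=ray([[180+X/4,132+(Y-360)/4]],t,30)[0,:2];print("top screw",((q-c)@u,(q-c)@v))
for z in (111,41.5):
  for dx in (-54,-30,-4):
    m=c-62*v+dx*u-0.8*v;print(dx,z,m.round(1));go([*m,z],172.6)
E
```

```text
screws tray xy [(np.float64(23.359560524421454), np.float64(-109.1137043470018)), (np.float64(23.176776286513192), np.float64(1.9498288921096163))]
top screw (np.float64(20.952250691256072), np.float64(111.28988453516871))
top screw (np.float64(20.968584147652283), np.float64(1.3086078131773147))
top screw (np.float64(21.80382620712907), np.float64(-108.83262533302697))
-54 111 [478.8 -17.8]
[0.0023, -0.0018, -0.0009] yaw_y 172.77 roll 0.0029 tilt [-0. -0. -1.] j [ 0.31  0.27 -0.51 -0.   -0.79 -0.44]
-30 111 [502.6 -20.9]
[0.0024, -0.0258, -0.0009] yaw_y 172.77 roll 0.0029 tilt [-0. -0. -1.] j [ 0.31  0.27 -0.51 -0.   -0.79 -0.44]
-4 111 [528.3 -24.2]
[0.0024, -0.0518, -0.0009] yaw_y 172.77 roll 0.0029 tilt [-0. -0. -1.] j [ 0.31  0.27 -0.51 -0.   -0.79 -0.44]
-54 41.5 [478.8 -17.8]
[0.0023, -0.0018, 0.0686] yaw_y 172.77 roll 0.0029 tilt [-0. -0. -1.] j [ 0.31  0.27 -0.51 -0.   -0.79 -0.44]
-30 41.5 [502.6 -20.9]
[0.0024, -0.0258, 0.0686] yaw_y 172.77 roll 0.0029 tilt [-0. -0. -1.] j [ 0.31  0.27 -0.51 -0.   -0.79 -0.44]
-4 41.5 [528.3 -24.2]
[0.0024, -0.0518, 0.0686] yaw_y 172.77 roll 0.0029 tilt [-0. -0. -1.] j [ 0.31  0.27 -0.51 -0.   -0.79 -0.44]
```

Request:
arm_command(
  steps=[0.001,-0.0015,0.02,0.003,0,0,0.02,0,0,0,0.015,0,0,0,0.008,0,0,0,0.005,0,0,0,0,0,0,0,0,0],
)

```text
clock: 7.75
position: [479.2, -16.3, 42.8]
ee_rot: [-0.66, 0.751, -0.0, 0.0]
contact_force: [0.5, -0.6, -1.3]
gripper_width: 7.3
grasp_force: 58.5
```

```bash
python3 - <<'E'
from h import *
s=read_state();print(s["position"],s["contact_force"])
im=get_image("wrist");b=im[...,::-1];cv2.imwrite("pics/w3.png",cv2.resize(b[60:300,80:400],(800,600),interpolation=cv2.INTER_CUBIC))
E
```

```text
[479.22456379 -16.27594836  42.7885364 ] [ 0.45668682 -0.63254131 -1.32760826]
```

View pics/w3.png

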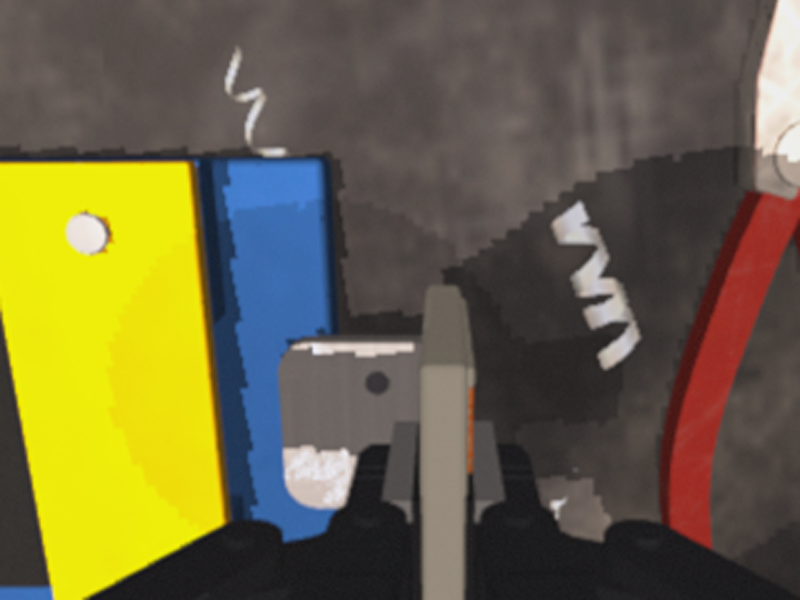

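The view shows the tongue lying over the ledge in front of the lip, crop rows 355–508, and parallel to the lip edge. Next I'll check the lateral offset at the same height.

```bash
python3 - <<'E'
from h import *
cal=get_calibration("wrist");a=np.radians(-7.4);u=np.array([np.cos(a),np.sin(a)]);v=np.array([-u[1],u[0]])
f=lambda X,Y,z:ray([[80+X/2.5,60+Y/2.5]],cal,z)[0,:2]
p=read_state()["position"][:2]
for n,X,Y,z in (("lip end front",196,160,30),("lip mid edge",215,360,30),("tongue -y",340,353,23),("tongue +y",325,508,23),("tongue tip",281,400,23),("screw",87,234,30),("panel -y top end L",425,365,79),("R",473,365,79)):
    q=f(X,Y,z);print(n,"u",((q-p)@u).round(1),"v",((q-p)@v).round(1))
E
```

```text
lip end front u 51.6 v -63.7
lip mid edge u 51.5 v -19.1
tongue -y u 23.9 v -18.6
tongue +y u 29.3 v 22.9
tongue tip u 38.7 v -6.6
screw u 76.8 v -48.0
panel -y top end L u 2.2 v -34.6
R u -5.3 v -34.6
```

Request:
arm_command(
  steps=[0.001,0,0.0013,0,0,-0.003,0,0,0,-0.003,0,0,0,-0.003,0,0,0,-0.003,0,0,0,-0.003,0,0,0,-0.003,0,0,0,-0.003,0,0,0,-0.003,0,0,0,-0.003,0,0,0,-0.003,0,0,0,0,0,0,0,0,0,0],
)

```text
clock: 9.43
position: [508.3, -21.2, 41.0]
ee_rot: [-0.66, 0.751, 0.0, -0.0]
contact_force: [0.3, -0.2, -1.5]
gripper_width: 7.5
grasp_force: 58.5
```

Request:
arm_command(
  steps=[0,-0.003,0,0,0,-0.003,0,0,0,-0.003,0,0,0,-0.003,0,0,0,-0.002,0,0,0,-0.002,0,0,0,0,0,0],
)

```text
clock: 10.3
position: [522.6, -23.5, 40.5]
ee_rot: [-0.66, 0.751, 0.001, -0.002]
contact_force: [-5.4, 2.2, 0.8]
gripper_width: 7.7
grasp_force: 58.8
```

Request:
arm_command(
  steps=[0,-0.001,0,0,0,-0.001,0,0,0,0,0,0],
)

```text
clock: 10.68
position: [524.0, -23.7, 40.4]
ee_rot: [-0.66, 0.751, 0.001, -0.002]
contact_force: [-5.6, 2.0, 2.3]
gripper_width: 7.3
grasp_force: 58.9
```

Request:
arm_command(
  steps=[0,-0.001,0,0,0,0,0,0],
)

```text
clock: 10.92
position: [524.7, -23.9, 40.4]
ee_rot: [-0.66, 0.751, 0.002, -0.002]
contact_force: [-6.3, 3.2, 1.4]
gripper_width: 7.2
grasp_force: 58.9
```

Request:
arm_command(
  steps=[0,-0.001,0,0,0,-0.001,0,0,0,0,0,0],
)

```text
clock: 11.3
position: [526.3, -24.1, 40.3]
ee_rot: [-0.66, 0.751, 0.002, -0.003]
contact_force: [-7.9, 2.6, 2.2]
gripper_width: 7.7
grasp_force: 59.0
```

Request:
arm_command(
  steps=[0,-0.001,0,0,0,-0.001,0,0,0,0,0,0],
)

```text
clock: 11.68
position: [527.7, -24.4, 40.2]
ee_rot: [-0.66, 0.751, 0.002, -0.003]
contact_force: [-8.2, 3.8, 3.7]
gripper_width: 7.1
grasp_force: 59.2
```

Request:
arm_command(
  steps=[0,-0.001,0,0,0,-0.001,0,0,0,0,0,0],
)

```text
clock: 12.05
position: [528.7, -24.6, 40.3]
ee_rot: [-0.66, 0.751, 0.003, -0.004]
contact_force: [-10.1, 4.8, 5.5]
gripper_width: 7.4
grasp_force: 59.7
```

Request:
arm_command(
  steps=[0,-0.001,0,0,0,-0.001,0,0,0,0,0,0],
)

```text
clock: 12.42
position: [528.9, -24.7, 40.4]
ee_rot: [-0.66, 0.751, 0.004, -0.005]
contact_force: [-15.2, 7.2, 10.4]
gripper_width: 7.2
grasp_force: 60.5
```

The force has jumped to 15 N and the position has stalled, so the panel is against the lip. I'll check how it sits.

```bash
python3 - <<'E'
from h import *
s=read_state();print(s["position"],s["contact_force"],s["wrist_torque"]);go([528.9,-24.7,40.4],172.6)
im=get_image("wrist")[...,::-1];a=cv2.resize(im[60:300,100:340],(600,600),interpolation=cv2.INTER_CUBIC)
t=get_image("scene")[...,::-1];b=cv2.resize(t[170:250,190:270],(200,200))
a=np.hstack([a,np.vstack([b,np.zeros((400,200,3),np.uint8)])]);cv2.imwrite("pics/w4.png",a)
E
```

```text
[528.86658013 -24.71562853  40.38539412] [-15.20905912   7.22953891  10.38212034] [2.32128631 4.4574822  0.18810671]
[-0.0, -0.0, -0.0] yaw_y 172.57 roll -0.0006 tilt [-0.013 -0.001 -1.   ] j [ 0.26  0.45 -0.45 -0.   -0.68 -0.38]
```

View pics/w4.png

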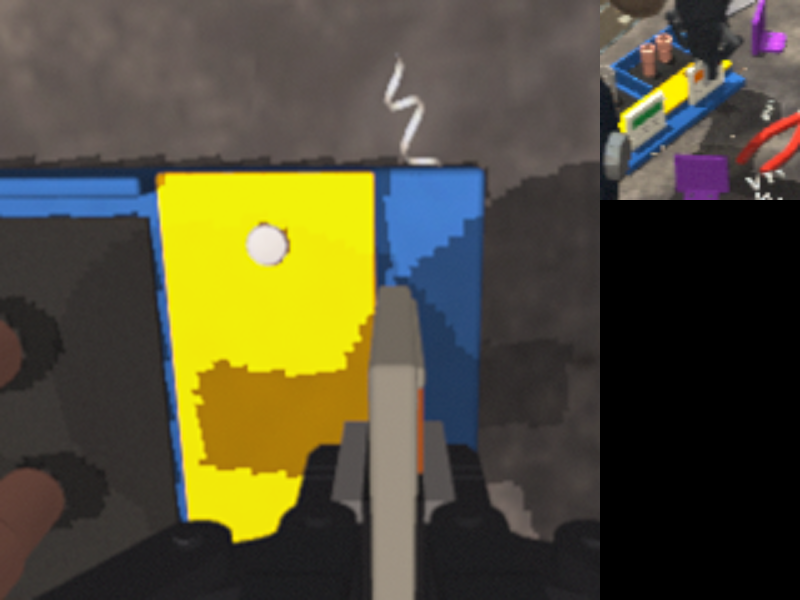

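The view shows the panel flush along the lip edge at col ~375, parallel to it and centred in the free bay. Tool tilt is only 0.013 rad. I'll hold briefly to confirm it stays steady, then hand in.

Request:
arm_command(
  steps=[0,0,0,0,0,0,0,0,0,0,0,0,0,0,0,0],
)

```text
clock: 13.02
position: [528.9, -24.7, 40.4]
ee_rot: [-0.66, 0.751, 0.004, -0.005]
contact_force: [-14.8, 7.3, 9.8]
gripper_width: 7.5
grasp_force: 60.4
```

```bash
python3 - <<'E'
from h import *
s=read_state();print(s["position"],s["contact_force"],s["grasp_force"],abs(s["joint_vel"]).max())
print(job_done())
E
```

```text
[528.87566625 -24.70468766  40.39708929] [-14.7954635    7.32836247   9.7667392 ] 60.4288512468338 0.0009772945119527056
the job is handed in; nothing more can be done
None
```

The orange-striped holder is in the free (-y) bay, its panel flush and square against the lip, and I handed the job in at 13 s while pressing it home with about 15 N; no verdict was returned.

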